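# Snap the lid onto the connection box and latch it

## Robot

A 6-joint arm with a two-finger parallel gripper is mounted at the origin on a cart in front of the work surface, level with it; the furniture and walls round the work are solid. World frame = base frame: x ahead of the robot, y to its left, z up, the work surface at z = 0. Lengths are in m, angles in rad, forces in N, time in s.
With the tool pointing down it reaches from about 0.375 to 0.9 m from the base axis. Payload 3.1 kg.
Tool frame: the origin (TCP) lies on the centre line of the jaws, within the pads' length; the fingertips stand 14 mm ahead of it and the grasp point (between the pads) lies 5 mm behind it; z points along the fingers, y is the line along which they close (so a half turn about z gives the same grasp; the last joint's range is limited). The gripper opens to 85 mm and grips with 20 to 120 N. Pads are 22 mm wide; open, the fingers measure 114 mm over their backs; the gripper's body (76 mm by 85 mm) begins 54 mm behind the grasp point. The pads swing forward as they close: fully open they stand 13 mm farther back than shut.
Start: joints at [1.032, 0.527, 1.433, -0, 1.181, -0.178], TCP at [0.22, 0.585, 0.245] pointing down, gripper open.
Joint ranges: [-3.08, 3.08], [-0.75, 2.2], [0.22, 2.44], [-1.43, 4.57], [0, 2.65], [-2.85, 2.85]. Speed limits (rad/s): [2.79, 2.79, 3.14, 3.14, 3.14, 3.14].

## Interface

Orientations are given as a 3x3 rotation matrix whose columns are the frame's x, y, z axes.
In Python, from station import ctrl gives the robot as it stands. The module is installed in compiled form; this text tells all that it offers.
- The arm moves only by the tool move_arm, never from a script. Its argument "rows" is a list of rows, each a list of 3 entries, a list of its own where there are three numbers: the shift along the world's x, y, z in cm, then the turn about the world's z in rad, then the opening, from 0 (shut) to 1 (fully open). In form: [[[dx, dy, dz], turn, jaw], ...]. A call has 1 to 20 rows; each row shifts and turns the commanded pose from where the row before left it; what a row does not reach is not made up. A row lasts 1/10 s, in which the tool goes at most 50 mm and 8.59 degrees, less where a joint would pass 70% of its speed; a pose out of reach is approached as far as the arm can. A call is refused whole if a number of a shift passes 5 or a number of a turn 0.15, either way. A call with a gripper value outside its range is refused whole. The fingers move at their own pace and stop on an object; the grip force is fixed at half the most. Time passes only in rows, so rows that do not move let the fingers close. It gives the time, the measured TCP pose, the force, the opening and the grip force at its end, in the units of the state.
- ctrl.get_state(): the state, without advancing time (a new reading comes with each control period).
- ctrl.camera(name): name is "side" or "top"; returns the picture (420x560x3 uint8, blue, green, red); there is no depth.
- ctrl.calibration(name): a dict with "mtx" (3x3 intrinsics, pixels), "R" (3x3) and "t" (3): a world point X has camera coordinates R X + t. Camera axes: x right, y down, z forward; pixel columns grow to the right and rows downward; lengths in m; the calibration is good to about 2 mm. A picture is of the moment at which its call begins. calibration takes no time and is no camera call.
- ctrl.job_done(): hands the job in; it is judged then, once.
The state is a dict: "clock": time; "joint_positions": joint angles; "dq": joint speeds; "effort": joint torques, N m; "tool_pos": TCP position; "ee_rot": TCP orientation; "ft_force": force on the tool from outside, world axes, zero at the start; "torque": the same for the moment, N m; "width": finger opening in m; "finger_force": force on a finger pad.
Only numpy, scipy, OpenCV 4.12 (cv2) and the standard library are available. Lean on these libraries where they do the work, as an engineer would, in place of code of your own. Each camera call takes 0.05 s, during which the arm holds its last target. There are 200 camera calls.

## Task

Close the open connection box: pull its slide latch all the way out, press the lid that fits (the oblong one) down onto the rim until it snaps in fully home and level all round, then push the latch knob fully home over the lid's edge. Leave the square lid and everything else on the bench where it is.

Things in the scene. Friction and masses are not known exactly. Their poses are not given: they have to be found in the camera images.
- box: grey open connection box screwed to the bench, 120 (x) x 90 (y) x 55 mm, walls 6, mouth 108 x 78 mm, a low terminal block inside. Origin: centre of its underside. On its -x end a black latch housing, 34 wide, x = -60 to -104 mm, 72 high (steel strap at x = -65 to -72, 75 high). Sprung catches in both long walls 10 mm below the rim
- box_rim (a point): centre of the box's mouth at rim height (55 mm above the box's underside), axes as the box's
- latch (a joint): slide of the latch bolt (m): 0 = home, its flat tip 14 mm inside the box's -x outer face, 62 to 68 mm above the box's underside, over the lid's edge; grows as it is pulled out along the box's -x; 0.028 = fully out, clear of the lid. Stiff, detented at both ends: 3 to 6 N
- latch_knob (a point): middle of the grip of the latch's upright black round knob: diameter 22 mm, this point 12 mm below its top, 90 mm above the box's underside, 22 mm above the bolt; moves with the latch along the box's x, 88 mm from the box's centre when home
- lid: loose grey oblong snap lid, 0.14 kg: plate 120 (x) x 90 (y) x 5 mm; below it a plug 103 x 74, 20 mm deep, with a rounded bead; on top a bar grip 66 long (x), 18 wide, 32 high. Origin: centre of the plug's underside, plate 20 to 25 mm above it. Fits either way round. Laid on, it stands about 11 mm proud on the catches; 15 to 25 N snap it home, its origin then 35 mm above the box's underside
- lid_grip (a point): point in the oblong lid's bar grip, on its centre line, 45 mm above the lid's origin and 12 mm below the grip's top
- square_lid: loose grey lid of the same make for another box, plate 90 x 90 mm, same height and grip: does not fit, leave it alone. Origin as the oblong lid's
- bottle: white squeeze bottle with a red spout, diameter 52, 140 mm tall, standing; origin at the centre of its underside: leave it alone
- tub: small white tub with a blue cap, diameter 37, 54 mm tall, standing; origin at the centre of its underside: leave it alone
- bin: blue open parts bin, 103 (x) x 121 (y) x 75 mm high; origin at the centre of its underside: leave it alone

How it is judged:
By the outcome, as a careful person would: the job done as asked, in the order asked, and still so for the second after the job is handed in, with the robot touching nothing.
It also fails if it takes over 58 s, if anything falls off the work surface, if the arm or the gripper's body presses on something with over 40 N, if the wrist force passes 120 N, or if a joint passes its speed limit or range.

## Working session

There is one attempt and no reset: what is moved stays moved. The work goes in short steps, Python scripts to look and compute and a tool call to move; the robot and the scene stay as the last step left them, time stands still between calls to the robot, and variables do not carry over. Pictures are saved under pics/ and viewed, at most 10 in all, crops included, and the job is handed in when it is done.

Besides the shell and the picture viewer there is one more tool, called after "Emit:" by a JSON object that holds its "api" and its "payload". move_arm: Moves the arm, as the interface text tells. Its arguments: {"type":"object","properties":{"rows":{"type":"array"}},"required":["rows"]}

```bash
mkdir -p pics
python3 - <<'E'
from station import ctrl
import cv2,numpy as np
np.set_printoptions(precision=4,suppress=True)
for n in("top","side"):
    cv2.imwrite(f"pics/{n}0.png",ctrl.camera(n)); c=ctrl.calibration(n)
    print(n,c["mtx"].tolist(),c["R"],c["t"],-c["R"].T@c["t"])
s=ctrl.get_state();print(s["clock"],s["tool_pos"],s["ee_rot"],s["width"],s["ft_force"])
E
```

```text
top [[393.681337818779, 0.0, 278.10553050332425], [0.0, 393.681337818779, 206.69728969511422], [0.0, 0.0, 1.0]] [[-0.0208 -0.9997  0.0129]
 [-0.9831  0.0182 -0.1821]
 [ 0.1818 -0.0165 -0.9832]] [-0.1054  0.5917  0.8544] [ 0.4241 -0.1021  0.9491]
side [[381.07128126377745, 0.0, 282.6069846830306], [0.0, 381.07128126377745, 205.3916176584854], [0.0, 0.0, 1.0]] [[-0.9845 -0.1753  0.0108]
 [-0.1136  0.5887 -0.8003]
 [ 0.134  -0.7891 -0.5994]] [0.5672 0.2022 0.7284] [0.4837 0.5552 0.5924]
0.1 [0.2197 0.5845 0.2444] [[-0.936   0.3521 -0.001 ]
 [ 0.3521  0.936  -0.0017]
 [ 0.0003 -0.0019 -1.    ]] 0.08518178548174114 [-0.0553 -0.4244  0.5823]
```

View pics/top0.png

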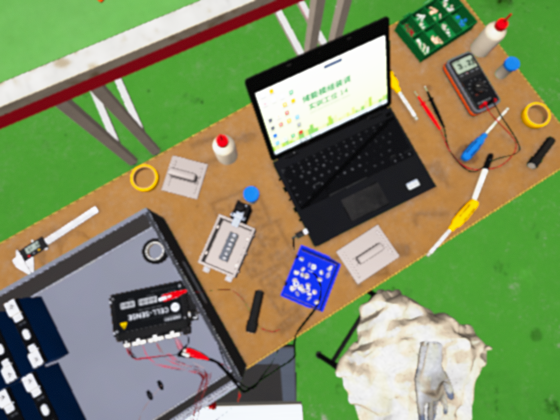

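View pics/side0.png

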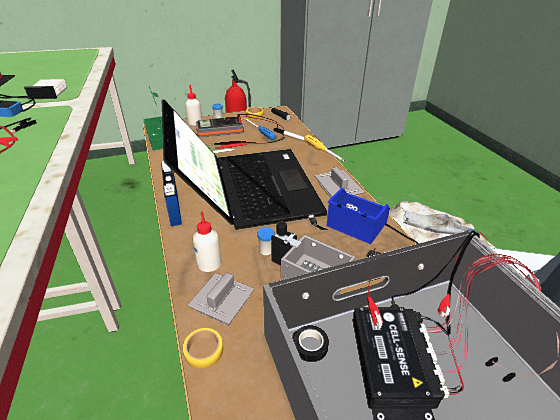

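The top view shows the box at about (228,243), with the latch housing towards (242,212). One lid is near (185,177) and the other near (368,255). The bottle is at (224,150), the tub at (251,195) and the bin at (310,277). I'll zoom in next.

Run:
```python
import cv2,numpy as np
t=cv2.imread("pics/top0.png");s=cv2.imread("pics/side0.png")
z=lambda im,x,y,w,h,k:cv2.resize(im[y:y+h,x:x+w],None,fx=k,fy=k,interpolation=cv2.INTER_CUBIC)
a=np.vstack([np.hstack([z(t,190,185,80,60,5),z(t,190,225,80,60,5)]),np.hstack([z(t,150,145,80,60,5),z(t,330,220,80,60,5)])])
cv2.imwrite("pics/c1.png",a)
cv2.imwrite("pics/c2.png",z(s,180,210,200,150,4))
```

```text
(no output)
```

View pics/c1.png

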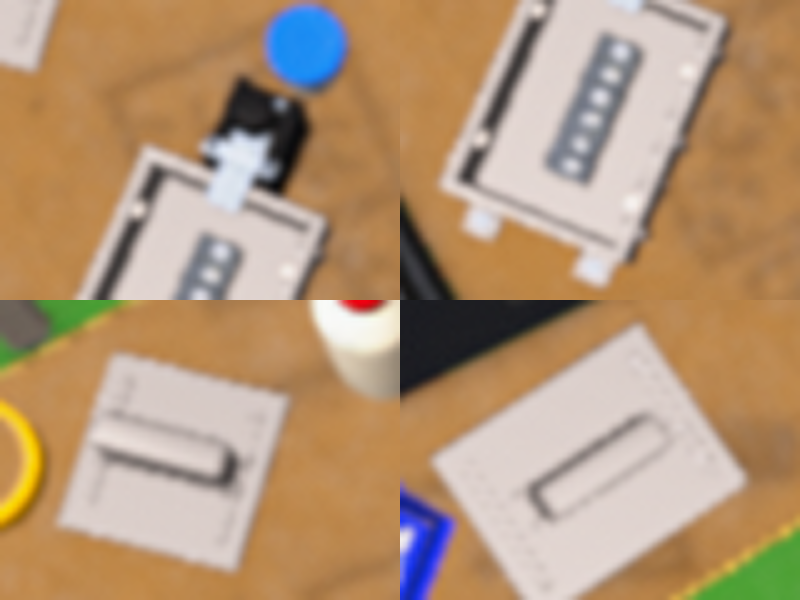

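View pics/c2.png

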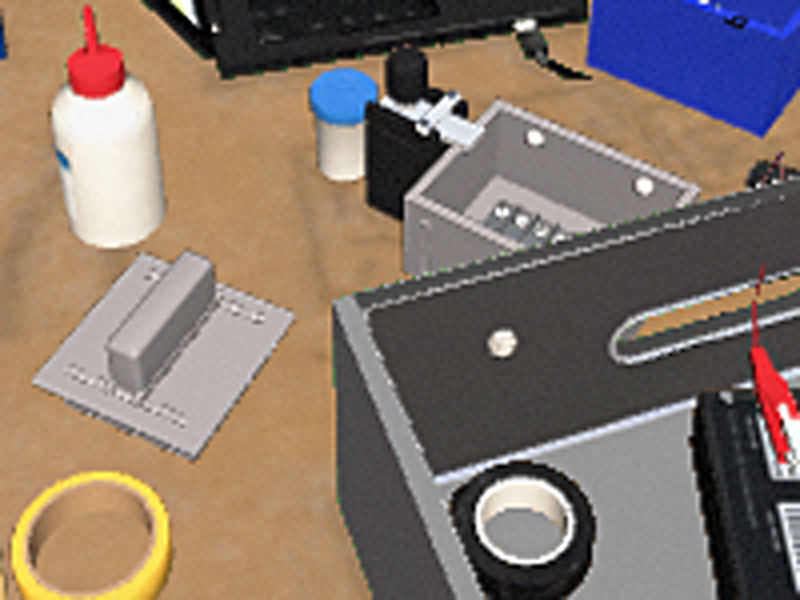

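The side view confirms that the lid by the bottle (185,177 in the top view) is square. The lid at (368,255) is the oblong one. The latch knob stands near (241,205) in the top view and (282,224) in the side view. Next I'll measure them.

```bash
cat > h.py <<'E'
import cv2,numpy as np
from station import ctrl
np.set_printoptions(precision=4,suppress=True)
C={n:ctrl.calibration(n) for n in("top","side")}
def ray(n,p):
    c=C[n];d=c["R"].T@np.linalg.inv(c["mtx"])@np.array([p[0],p[1],1.]);return -c["R"].T@c["t"],d
def plane(n,p,z):
    o,d=ray(n,p);return o+d*(z-o[2])/d[2]
def tri(a,b):
    o1,d1=ray("top",a);o2,d2=ray("side",b);k=np.linalg.lstsq(np.c_[d1,-d2],o2-o1,rcond=None)[0]
    p,q=o1+k[0]*d1,o2+k[1]*d2;return (p+q)/2,np.linalg.norm(p-q)
def proj(n,X):
    c=C[n];v=c["mtx"]@(c["R"]@X+c["t"]);return v[:2]/v[2]
def rect(im,n,roi,z,smax=45,vmin=120):
    x,y,w,h=roi;hsv=cv2.cvtColor(im,cv2.COLOR_BGR2HSV)[y:y+h,x:x+w]
    m=((hsv[...,1]<smax)&(hsv[...,2]>vmin)).astype(np.uint8)
    m=cv2.morphologyEx(m,cv2.MORPH_OPEN,np.ones((3,3)))
    c=max(cv2.findContours(m,cv2.RETR_EXTERNAL,cv2.CHAIN_APPROX_NONE)[0],key=cv2.contourArea)
    P=np.array([plane(n,q[0]+[x,y],z)[:2] for q in c]);return cv2.minAreaRect((P*1000).astype(np.float32))
E
python3 - <<'E'
from h import *
t=cv2.imread("pics/top0.png")
print("lid",rect(t,"top",(325,215,85,75),.025)," sq",rect(t,"top",(155,150,60,55),.025)," box",rect(t,"top",(190,205,75,85),.055))
B=[(219.2,214.6),(255.2,228.6),(236,277),(198.4,262)]
W=np.array([plane("top",p,.055)[:2] for p in B]);print(W,W.mean(0),np.linalg.norm(W-np.roll(W,1,0),axis=1))
# side-view box corners at rim z
for p in [(305,235.5),(354.5,257),(281.5,257.5)]: print("side rim",plane("side",p,.055))
print("knob top",plane("top",(240.8,205),.102),plane("side",(281.7,224),.102))
print("bottle",plane("side",(207,269),0),"tub",plane("top",(251,194.5),.054))
# lid grip top ends (top view) z=.057
print("grip ends",plane("top",(330+133/5,220+200/5),.057),plane("top",(330+262/5,220+130/5),.057))
E
```

```text
lid ((479.28173828125, -324.4147644042969), (88.5904769897461, 119.39031982421875), 31.415929794311523)  sq ((673.0067138671875, 107.09130859375), (87.90091705322266, 88.4828872680664), 73.70861053466797)  box ((508.70855712890625, -1.9468002319335938), (92.60660552978516, 155.1842498779297), 67.0519790649414)
[[ 0.5735  0.0186]
 [ 0.5396 -0.0637]
 [ 0.4316 -0.0197]
 [ 0.4665  0.0645]] [ 0.5028 -0.0001] [0.1164 0.089  0.1166 0.0912]
side rim [ 0.5382 -0.0559  0.055 ]
side rim [ 0.4326 -0.0101  0.055 ]
side rim [0.5757 0.0184 0.055 ]
knob top [ 0.5861 -0.0347  0.102 ] [ 0.5842 -0.0284  0.102 ]
bottle [0.7338 0.0266 0.    ] tub [ 0.6196 -0.0547  0.054 ]
grip ends [ 0.4637 -0.2914  0.057 ] [ 0.494  -0.3519  0.057 ]
```

The lid centre is at (0.479, -0.324) with its long axis at about -59°. The box centre is at about (0.504, 0.000) with its axis at about -22.6°. The knob is at (0.586, -0.035). I'll move above the knob.

Emit:
{"api": "move_arm", "payload": {"rows": [[[2.4,-4.1,0],-0.035,1],[[2.4,-4.1,0],0,1],[[2.4,-4.1,0],0,1],[[2.4,-4.1,0],0,1],[[2.4,-4.1,0],0,1],[[2.4,-4.1,0],0,1],[[2.4,-4.1,0],0,1],[[2.4,-4.1,0],0,1],[[2.4,-4.1,0],0,1],[[2.4,-4.1,0],0,1],[[2.4,-4.1,0],0,1],[[2.4,-4.1,0],0,1],[[2.4,-4.1,0],0,1],[[2.4,-4.1,0],0,1],[[2.4,-4.1,0],0,1],[[0.6,-0.4,-2],0,1],[[0,0,-4],0,1],[[0,0,0],0,1]]}}

```text
clock: 1.9
tool_pos: [0.5821, -0.0338, 0.1802]
ee_rot: [[-0.922, 0.386, -0.012], [0.386, 0.923, 0.003], [0.012, -0.002, -1.0]]
ft_force: [-0.6, 0.5, -0.5]
width: 0.0854
finger_force: 0.0
```

Emit:
{"api": "move_arm", "payload": {"rows": [[[0,0,0],0,1],[[0,0,0],0,1],[[0,0,0],0,1]]}}

```text
clock: 2.2
tool_pos: [0.587, -0.0338, 0.1873]
ee_rot: [[-0.923, 0.384, 0.003], [0.384, 0.923, -0.001], [-0.004, 0.001, -1.0]]
ft_force: [-0.4, -0.2, -0.1]
width: 0.0851
finger_force: 0.0
```

Run:
```python
from h import *
t0=cv2.imread("pics/top0.png");s0=cv2.imread("pics/side0.png")
st=ctrl.get_state();print(st["tool_pos"],st["ee_rot"][:,1])
s=ctrl.camera("side")
c=np.array([.504,-.0005]);a=np.radians(157.4);X=np.array([np.cos(a),np.sin(a)]);Y=np.array([-X[1],X[0]])
k=5
def draw(im,n,roi,sets):
    x,y,w,h=roi;o=cv2.resize(im[y:y+h,x:x+w],None,fx=k,fy=k,interpolation=cv2.INTER_CUBIC)
    for pts,col in sets:
        q=np.array([(proj(n,p)-[x,y]+.5)*k for p in pts]).astype(int);cv2.polylines(o,[q],True,col,1)
    return o
def R(c,X,Y,l,w,z):return [np.r_[c+X*i*l/2+Y*j*w/2,z] for i,j in((1,1),(1,-1),(-1,-1),(-1,1))]
kn=[np.r_[c-X*.088+.011*np.array([np.cos(u),np.sin(u)]),.102] for u in np.linspace(0,6.28,24)]
sets=[(R(c,X,Y,.12,.09,.055),(0,0,255)),(R(c,X,Y,.108,.078,.055),(0,200,0)),(kn,(255,0,255))]
al=np.radians(-58.6);LX=np.array([np.cos(al),np.sin(al)]);LY=np.array([-LX[1],LX[0]]);lc=np.array([.4793,-.3244])
ls=[(R(lc,LX,LY,.12,.09,.025),(0,0,255)),(R(lc,LX,LY,.066,.018,.057),(0,200,0))]
A=np.hstack([draw(t0,"top",(193,195,75,90),sets),draw(t0,"top",(328,210,80,90),ls)])
cv2.imwrite("pics/o1.png",A)
cv2.imwrite("pics/o2.png",np.hstack([draw(s0,"side",(265,210,100,75),sets),draw(s,"side",(265,170,55,75),sets[2:])]))
```

```text
[ 0.587  -0.0338  0.1873] [0.3839 0.9234 0.0005]
```

View pics/o1.png

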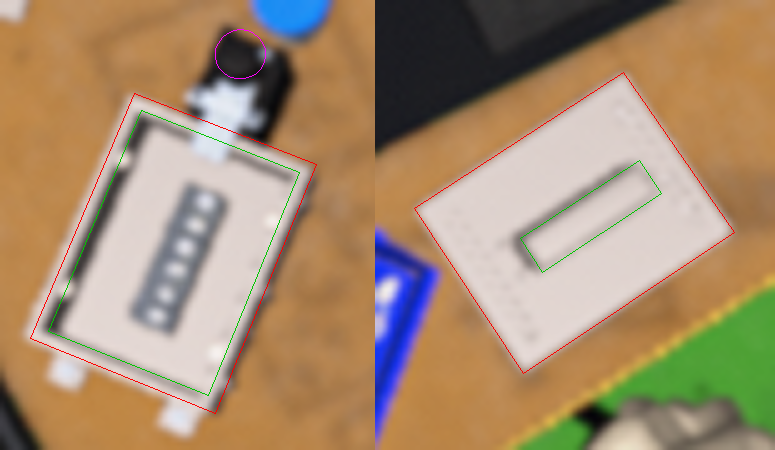

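View pics/o2.png

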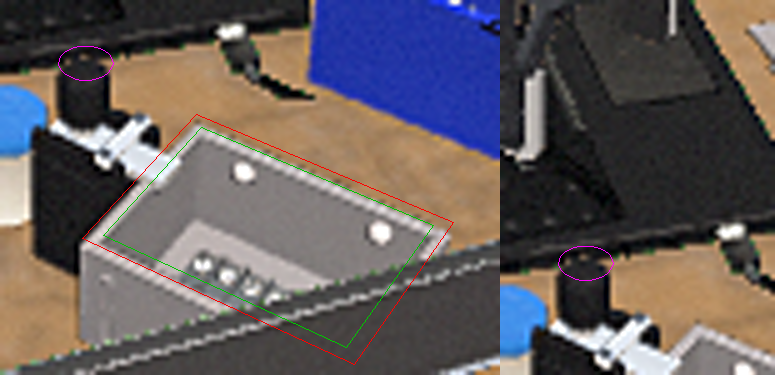

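In the top view the overlays fit the box, lid and knob to within about 1 px. In the side view the model sits about 1.5 px too high, which would put the true box around 2 mm further +y. I'll descend over the knob and close on it.

Emit:
{"api": "move_arm", "payload": {"rows": [[[0,0,-2.5],0,1],[[0,0,-2.5],0,1],[[0,0,-2.5],0,1],[[0,0,-1.2],0,1],[[0,0,-0.6],0,1],[[0,0,0],0,1],[[0,0,0],0,1],[[0,0,0],0,1]]}}

```text
clock: 3.05
tool_pos: [0.5869, -0.0342, 0.0935]
ee_rot: [[-0.923, 0.385, 0.002], [0.385, 0.923, -0.001], [-0.002, 0.0, -1.0]]
ft_force: [0.3, 0.2, -0.3]
width: 0.0852
finger_force: 0.0
```

Emit:
{"api": "move_arm", "payload": {"rows": [[[0,0,-0.2],0,0.5],[[0,0,0],0,0.4],[[0,0,0],0,0.3],[[0,0,0],0,0.3]]}}

```text
clock: 3.45
tool_pos: [0.586, -0.034, 0.0904]
ee_rot: [[-0.923, 0.385, 0.0], [0.385, 0.923, -0.0], [-0.0, 0.0, -1.0]]
ft_force: [-0.3, -0.1, 0.3]
width: 0.0283
finger_force: 0.0
```

Emit:
{"api": "move_arm", "payload": {"rows": [[[0,0,0],0,0],[[0,0,0],0,0],[[0,0,0],0,0],[[0,0,0],0,0],[[0,0,0],0,0]]}}

```text
clock: 3.95
tool_pos: [0.5871, -0.0321, 0.0909]
ee_rot: [[-0.923, 0.386, 0.003], [0.386, 0.923, 0.003], [-0.001, 0.004, -1.0]]
ft_force: [2.2, 6.3, 1.8]
width: 0.0197
finger_force: 58.6
```

Contact with the knob puts the box about 2.5 mm further along its +y, which agrees with the side view. Now I'll pull the latch out.

Emit:
{"api": "move_arm", "payload": {"rows": [[[0.08,0.18,0],0,0],[[0.46,-0.19,0],0,0],[[0.46,-0.19,0],0,0],[[0.46,-0.19,0],0,0],[[0.46,-0.19,0],0,0],[[0.46,-0.19,0],0,0],[[0.37,-0.16,0],0,0],[[0,0,0],0,0],[[0,0,0],0,0]]}}

```text
clock: 4.85
tool_pos: [0.6127, -0.043, 0.0908]
ee_rot: [[-0.923, 0.385, -0.002], [0.385, 0.923, 0.001], [0.002, -0.0, -1.0]]
ft_force: [-2.5, 2.8, 6.2]
width: 0.0196
finger_force: 59.4
```

Emit:
{"api": "move_arm", "payload": {"rows": [[[0.28,-0.1,0],0,0],[[0.28,-0.1,0],0,0],[[0,0,0],0,0],[[0,0,0],0,0]]}}

```text
clock: 5.25
tool_pos: [0.613, -0.0431, 0.0905]
ee_rot: [[-0.923, 0.384, -0.014], [0.384, 0.923, 0.004], [0.015, -0.001, -1.0]]
ft_force: [-12.0, 5.1, 13.9]
width: 0.0198
finger_force: 60.2
```

Emit:
{"api": "move_arm", "payload": {"rows": [[[-0.3,0.12,0],0,0],[[0,0,0],0,0.15],[[0,0,0],0,0.35],[[0,0,0],0,0.6],[[0,0,0],0,0.7],[[0,0,2],0,0.7],[[0,0,4],0,0.7],[[0,0,4],0,0.7],[[0,0,0],0,0.6],[[0,0,0],0,0.6]]}}

```text
clock: 6.25
tool_pos: [0.6169, -0.0445, 0.1913]
ee_rot: [[-0.923, 0.385, 0.003], [0.385, 0.923, -0.001], [-0.003, 0.0, -1.0]]
ft_force: [-0.4, 0.0, -0.3]
width: 0.0513
finger_force: 0.0
```

Run:
```python
from h import *
t=ctrl.camera("top");cv2.imwrite("pics/t2.png",t);s=ctrl.camera("side");cv2.imwrite("pics/s2.png",s)
z=lambda im,x,y,w,h,k:cv2.resize(im[y:y+h,x:x+w],None,fx=k,fy=k,interpolation=cv2.INTER_CUBIC)
cv2.imwrite("pics/c3.png",z(s,240,190,130,90,5))
print(ctrl.get_state()["tool_pos"])
```

```text
[ 0.6152 -0.044   0.189 ]
```

View pics/c3.png

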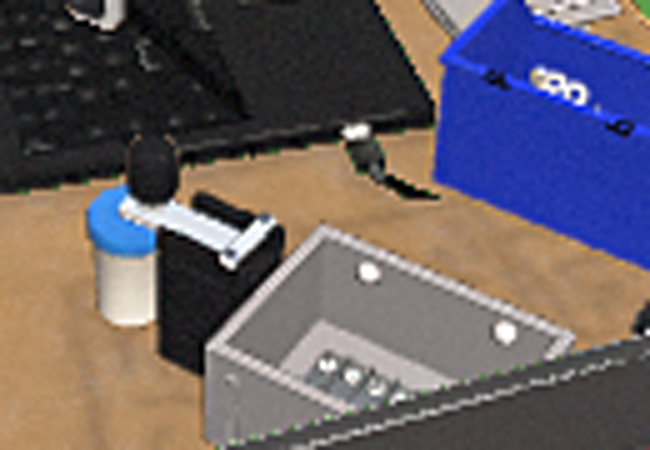

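The crop shows the bolt clear of the mouth, with the knob out over the tub at about (152,170). Next is the lid.

Emit:
{"api": "move_arm", "payload": {"rows": [[[-1.7,-3.5,0],-0.079,0.6],[[-1.7,-3.5,0],-0.079,0.6],[[-1.7,-3.5,0],-0.079,0.6],[[-1.7,-3.5,0],-0.079,0.6],[[-1.7,-3.5,0],-0.079,0.6],[[-1.7,-3.5,0],-0.079,0.6],[[-1.7,-3.5,0],-0.079,0.6],[[-1.6,-3.3,0],-0.079,0.6],[[0,0,-3],0,0.6],[[0,0,-3],0,0.6],[[0,0,-2],0,0.6],[[0,0,0],0,0.6],[[0,0,0],0,0.6],[[0,0,0],0,0.6]]}}

```text
clock: 7.75
tool_pos: [0.4816, -0.3224, 0.1108]
ee_rot: [[-0.518, 0.856, 0.001], [0.856, 0.518, -0.001], [-0.001, 0.0, -1.0]]
ft_force: [0.6, -0.2, 0.6]
width: 0.0511
finger_force: 0.0
```

Emit:
{"api": "move_arm", "payload": {"rows": [[[-0.1,0,-2.5],0,0.6],[[0,0,-2.5],0,0.6],[[0,0,-1.2],0,0.6],[[0,0,-0.4],0,0.6],[[0,0,0],0,0.6],[[0,0,0],0,0.3],[[0,0,0],0,0],[[0,0,0],0,0],[[0,0,0],0,0],[[0,0,0],0,0],[[0,0,0],0,0]]}}

```text
clock: 8.85
tool_pos: [0.4807, -0.3227, 0.0455]
ee_rot: [[-0.518, 0.856, 0.002], [0.856, 0.518, -0.002], [-0.002, 0.0, -1.0]]
ft_force: [0.6, 0.7, 6.2]
width: 0.017
finger_force: 59.2
```

Emit:
{"api": "move_arm", "payload": {"rows": [[[0,0,2],0,0],[[0,0,4],0,0],[[0,0,4],0,0],[[0,0,4],0,0],[[0,0,2],0,0],[[0.3,4,0],0.079,0],[[0.3,4,0],0.079,0],[[0.3,4,0],0.079,0],[[0.3,4,0],0.079,0],[[0.3,4,0],0.079,0],[[0.3,4,0],0.079,0],[[0.3,4,0],0.079,0],[[0.3,4,0],0.079,0],[[0,0.5,-2],0,0],[[0,0,-2],0,0],[[0,0,0],0,0],[[0,0,0],0,0],[[0,0,0],0,0],[[0,0,0],0,0]]}}

```text
clock: 10.75
tool_pos: [0.5048, 0.0023, 0.1652]
ee_rot: [[-0.923, 0.385, 0.002], [0.385, 0.923, -0.0], [-0.002, 0.0, -1.0]]
ft_force: [-0.1, 0.2, -1.4]
width: 0.0173
finger_force: 58.9
```

Run:
```python
from h import *
t=ctrl.camera("top");cv2.imwrite("pics/t3.png",t);s=ctrl.camera("side");cv2.imwrite("pics/s3.png",s)
st=ctrl.get_state();print(st["tool_pos"],st["ee_rot"],st["width"],st["ft_force"])
z=lambda im,x,y,w,h,k:cv2.resize(im[y:y+h,x:x+w],None,fx=k,fy=k,interpolation=cv2.INTER_CUBIC)
cv2.imwrite("pics/c4.png",np.hstack([z(t,180,180,96,110,4),z(s,250,160,100,110,4)]))
```

```text
[0.5046 0.0024 0.165 ] [[-0.9228  0.3852  0.0015]
 [ 0.3852  0.9228 -0.0003]
 [-0.0015  0.0003 -1.    ]] 0.01693917451427849 [-0.1041 -0.6518 -1.7244]
```

View pics/c4.png

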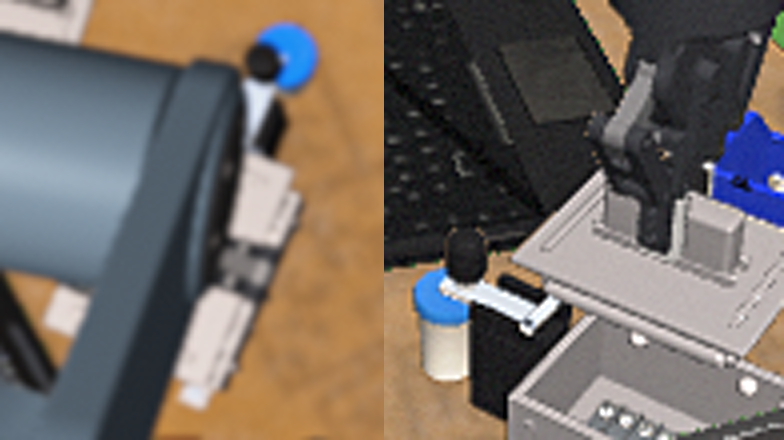

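The lid hangs level and roughly centred in the jaws. In the side crop its left plate corner is near (512,262), with the box's left rim corner below it near (512,400). I'll compare the two within the same camera.

Run:
```python
from h import *
s=cv2.imread("pics/s3.png",0);s2=cv2.imread("pics/s2.png",0);t0=cv2.imread("pics/top0.png",0)
def sub(im,p):return cv2.cornerSubPix(im,np.array([[p]],np.float32),(3,3),(-1,-1),(3,50,.01))[0,0]
X=np.array([-.923,.385]);Y=-np.array([.385,.923])
def loc(P,c):d=P[:2]-c;return np.array([d@X,d@Y])*1000
c=np.array([.505,.002])
for nm,im,p,z in [("lid L",s,(281.8,225.3),.1445),("lid far",s,(304.7,202.8),.1445),("box L",s,(281.7,259.3),.055),("box L s2",s2,(281.6,258.6),.055),("box far s2",s2,(304.8,235.4),.055),("box R s2",s2,(354.6,257),.055)]:
    q=sub(im,p);print(nm,q,loc(plane("side",q,z),c),"raw",loc(plane("side",p,z),c))
for p in [(219.2,214.2),(255.6,228),(236,276.5),(199,262.3)]:
    q=sub(t0,p);print("box top",q,loc(plane("top",q,.055),c))
print("ideal 60,45 ; TCP",loc(np.array([.5047,.0024]),c))
```

```text
lid L [281.8668 222.3858] [-59.5421 -41.6423] raw [-55.0856 -48.7761]
lid far [304.2289 201.415 ] [-58.0407  38.1471] raw [-54.9281  34.6432]
box L [280.4941 258.6299] [-58.8632 -46.1315] raw [-55.8549 -46.383 ]
box L s2 [280.5133 258.6122] [-58.8583 -46.0692] raw [-57.0769 -44.8559]
box far s2 [304.4979 235.4934] [-53.8815  40.0998] raw [-53.4946  40.7151]
box R s2 [354.6 257. ] [62.3261 39.1346] raw [62.3261 39.1346]
box top [219.4967 216.1332] [-53.7999 -39.6881]
box top [254.5332 229.336 ] [-55.0449  46.5291]
box top [236.  276.5] [58.3907 47.8867]
box top [200.2556 261.2104] [ 56.4825 -39.7421]
ideal 60,45 ; TCP [ 0.4309 -0.2537]
```

Emit:
{"api": "move_arm", "payload": {"rows": [[[-0.1,0.04,-2.5],0,0],[[0,0,-2],0,0],[[0,0,-1],0,0],[[0,0,-0.4],0,0],[[0,0,-0.2],0,0],[[0,0,-0.2],0,0],[[0,0,-0.2],0,0],[[0,0,0],0,0],[[0,0,0],0,0]]}}

```text
clock: 11.75
tool_pos: [0.5033, 0.0033, 0.0996]
ee_rot: [[-0.923, 0.385, 0.001], [0.385, 0.923, -0.0], [-0.001, 0.0, -1.0]]
ft_force: [1.0, -0.2, -1.9]
width: 0.0168
finger_force: 58.9
```

Emit:
{"api": "move_arm", "payload": {"rows": [[[0,0,-0.2],0,0],[[0,0,-0.2],0,0],[[0,0,0],0,0],[[0,0,0],0,0]]}}

```text
clock: 12.15
tool_pos: [0.5031, 0.0033, 0.0952]
ee_rot: [[-0.923, 0.385, -0.0], [0.385, 0.923, 0.0], [0.0, 0.0, -1.0]]
ft_force: [-0.7, 1.1, -1.3]
width: 0.0173
finger_force: 58.9
```

The plug is in the mouth with no side load. I'll continue down to the catches.

Emit:
{"api": "move_arm", "payload": {"rows": [[[0,0,-0.2],0,0],[[0,0,-0.2],0,0],[[0,0,-0.2],0,0],[[0,0,0],0,0],[[0,0,0],0,0]]}}

```text
clock: 12.65
tool_pos: [0.5039, 0.0037, 0.0908]
ee_rot: [[-0.922, 0.387, 0.003], [0.387, 0.922, 0.001], [-0.002, 0.002, -1.0]]
ft_force: [-0.6, 2.9, 11.6]
width: 0.0173
finger_force: 60.7
```

Emit:
{"api": "move_arm", "payload": {"rows": [[[0,0,-0.2],0,0],[[0,0,-0.2],0,0],[[0,0,-0.2],0,0],[[0,0,0],0,0],[[0,0,0],0,0]]}}

```text
clock: 13.15
tool_pos: [0.504, 0.0033, 0.0826]
ee_rot: [[-0.922, 0.386, 0.002], [0.386, 0.922, 0.0], [-0.001, 0.001, -1.0]]
ft_force: [3.9, 1.3, -10.5]
width: 0.0167
finger_force: 58.9
```

Emit:
{"api": "move_arm", "payload": {"rows": [[[0,0,-0.2],0,0],[[0,0,-0.2],0,0],[[0,0,-0.2],0,0],[[0,0,0],0,0],[[0,0,0],0,0]]}}

```text
clock: 13.65
tool_pos: [0.504, 0.0035, 0.0805]
ee_rot: [[-0.923, 0.385, 0.003], [0.385, 0.923, -0.0], [-0.003, 0.001, -1.0]]
ft_force: [-0.9, 4.0, 21.7]
width: 0.0165
finger_force: 63.6
```

Emit:
{"api": "move_arm", "payload": {"rows": [[[0,0,-0.2],0,0],[[0,0,0],0,0],[[0,0,0.3],0,0],[[0,0,0.3],0,0],[[0,0,0],0,0.15],[[0,0,0],0,0.4],[[0,0,0],0,0.6],[[0,0,0],0,0.6],[[0,0,0],0,0.6]]}}

```text
clock: 14.55
tool_pos: [0.5027, 0.0031, 0.0813]
ee_rot: [[-0.923, 0.384, -0.001], [0.384, 0.923, -0.0], [0.001, -0.001, -1.0]]
ft_force: [0.1, 0.3, 0.9]
width: 0.0514
finger_force: 0.0
```

Emit:
{"api": "move_arm", "payload": {"rows": [[[0,0,3],0,0.6],[[0,0,4],0,0.6],[[0,0,4],0,0.6],[[2.8,-1.2,0],0,0.6],[[2.8,-1.2,0],0,0.6],[[2.8,-1.2,0],0,0.6],[[2.7,-1.1,0],0,0.6],[[0,0,0],0,0.6],[[0,0,0],0,0.6],[[0,0,0],0,0.6]]}}

```text
clock: 15.55
tool_pos: [0.6126, -0.0432, 0.1909]
ee_rot: [[-0.923, 0.384, -0.003], [0.384, 0.923, 0.001], [0.003, -0.0, -1.0]]
ft_force: [-0.3, -0.8, -0.1]
width: 0.0514
finger_force: 0.0
```

Run:
```python
from h import *
s=ctrl.camera("side");cv2.imwrite("pics/s4.png",s);t=ctrl.camera("top");cv2.imwrite("pics/t4.png",t)
z=lambda im,x,y,w,h,k:cv2.resize(im[y:y+h,x:x+w],None,fx=k,fy=k,interpolation=cv2.INTER_CUBIC)
cv2.imwrite("pics/c5.png",z(s,250,195,120,90,6))
print(ctrl.get_state()["tool_pos"])
```

```text
[ 0.6128 -0.0431  0.1912]
```

View pics/c5.png

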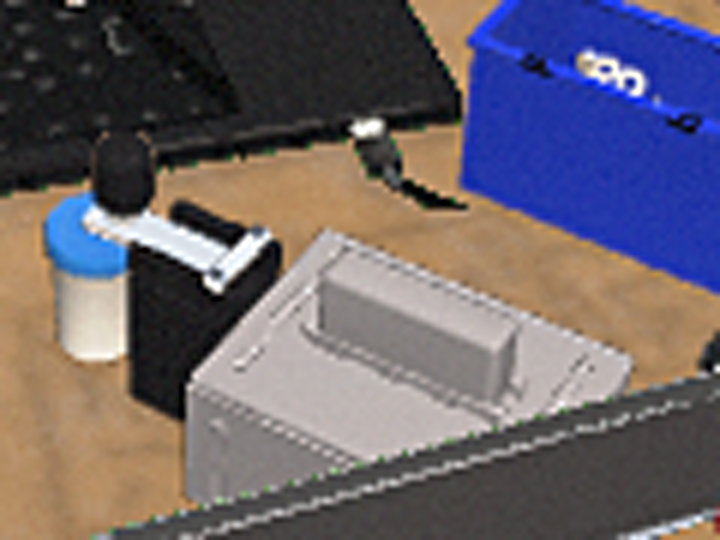

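The lid now sits flush on the rim all round, and the knob is still out at about (123,175). I'll grip the knob and push it home.

Emit:
{"api": "move_arm", "payload": {"rows": [[[0.1,0.03,-3],0,0.6],[[0,0,-3],0,0.6],[[0,0,-2.5],0,0.6],[[0,0,-1.2],0,0.6],[[0,0,-0.3],0,0.6],[[0,0,0],0,0.6],[[0,0,0],0,0.3],[[0,0,0],0,0],[[0,0,0],0,0],[[0,0,0],0,0],[[0,0,0],0,0]]}}

```text
clock: 16.75
tool_pos: [0.6159, -0.0442, 0.0929]
ee_rot: [[-0.923, 0.384, 0.002], [0.384, 0.923, -0.001], [-0.003, -0.001, -1.0]]
ft_force: [-1.6, -2.1, 6.4]
width: 0.0193
finger_force: 58.7
```

Emit:
{"api": "move_arm", "payload": {"rows": [[[-0.46,0.19,0],0,0],[[-0.46,0.19,0],0,0],[[-0.46,0.19,0],0,0],[[-0.46,0.19,0],0,0],[[-0.46,0.19,0],0,0],[[-0.46,0.19,0],0,0],[[0,0,0],0,0],[[0,0,0],0,0]]}}

```text
clock: 17.55
tool_pos: [0.5914, -0.0335, 0.0932]
ee_rot: [[-0.923, 0.384, 0.01], [0.384, 0.923, -0.003], [-0.01, 0.001, -1.0]]
ft_force: [4.0, -3.5, 4.3]
width: 0.0195
finger_force: 59.1
```

Emit:
{"api": "move_arm", "payload": {"rows": [[[-0.28,0.11,0],0,0],[[-0.28,0.11,0],0,0],[[0,0,0],0,0],[[0,0,0],0,0]]}}

```text
clock: 17.95
tool_pos: [0.5905, -0.0332, 0.0935]
ee_rot: [[-0.923, 0.385, 0.02], [0.385, 0.923, -0.006], [-0.021, 0.002, -1.0]]
ft_force: [12.4, -7.0, -2.7]
width: 0.0197
finger_force: 59.2
```

Emit:
{"api": "move_arm", "payload": {"rows": [[[0.37,-0.15,0],0,0],[[0,0,0],0,0.15],[[0,0,0],0,0.35],[[0,0,0],0,0.6],[[0,0,0],0,0.6],[[0,0,2],0,0.6],[[0,0,4],0,0.6],[[0,0,4],0,0.6],[[0,0,4],0,0.6],[[-4,2,0],0,0.6],[[-4,2,0],0,0.6],[[-4,2,0],0,0.6],[[0,0,0],0,0.6],[[0,0,0],0,0.6],[[0,0,0],0,0.6]]}}

```text
clock: 19.45
tool_pos: [0.4669, 0.0284, 0.2316]
ee_rot: [[-0.923, 0.385, 0.002], [0.385, 0.923, -0.0], [-0.002, 0.0, -1.0]]
ft_force: [0.0, 0.8, -0.3]
width: 0.0511
finger_force: 0.0
```

Run:
```python
from h import *
s=ctrl.camera("side");cv2.imwrite("pics/s5.png",s)
z=lambda im,x,y,w,h,k:cv2.resize(im[y:y+h,x:x+w],None,fx=k,fy=k,interpolation=cv2.INTER_CUBIC)
s0=cv2.imread("pics/side0.png")
cv2.imwrite("pics/c6.png",np.vstack([z(s0,255,205,110,50,6),z(s,255,205,110,50,6)]))
print(ctrl.get_state()["tool_pos"])
```

```text
[0.4672 0.0282 0.2315]
```

View pics/c6.png

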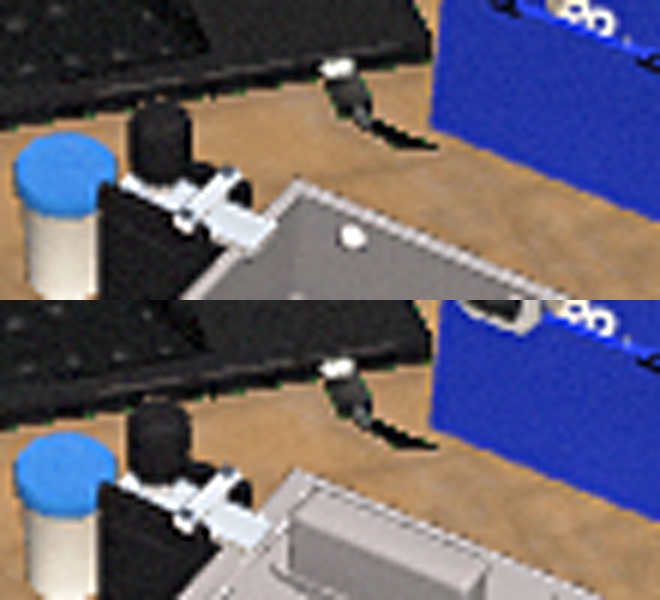

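Run:
```python
from h import *
k=6
a,b,o=[cv2.resize(cv2.imread(f"pics/{n}.png",0)[205:255,255:320],None,fx=k,fy=k,interpolation=cv2.INTER_CUBIC) for n in("side0","s5","s4")]
def shift(x,y,w,h):
    r=cv2.matchTemplate(b,a[y:y+h,x:x+w],cv2.TM_CCOEFF_NORMED);_,v,_,l=cv2.minMaxLoc(r);return (l[0]-x)/k,(l[1]-y)/k,v
print("knob",shift(115,85,85,85),"bolt/strap",shift(180,160,70,60),"tub",shift(5,125,85,80))
P=np.array([.586,-.034,.1]);d=np.array([.923,-.385,0])
print("px per mm latch",proj("side",P+d*.001)-proj("side",P))
```

```text
knob (-0.16666666666666666, 0.0, 0.9675800204277039) bolt/strap (0.0, 0.0, 0.9994176626205444) tub (0.0, 0.0, 0.9874707460403442)
px per mm latch [-0.4133 -0.1728]
```

The knob may sit about 0.4 mm out, probably from backing off while still gripping it. I'll give it a final push from outside with the jaws shut.

Emit:
{"api": "move_arm", "payload": {"rows": [[[4,-1.9,0],0,0],[[4,-1.9,0],0,0],[[4,-1.9,0],0,0],[[3.3,-1.7,0],0,0],[[0,0,0],0,0],[[0,0,0],0,0],[[0,0,-4],0,0],[[0,0,-4],0,0],[[0,0,-4],0,0],[[0,0,-1.7],0,0],[[0,0,0],0,0],[[0,0,0],0,0],[[0,0,0],0,0]]}}

```text
clock: 20.8
tool_pos: [0.6196, -0.0454, 0.096]
ee_rot: [[-0.923, 0.384, 0.003], [0.384, 0.923, -0.001], [-0.003, 0.0, -1.0]]
ft_force: [0.4, -0.5, 0.8]
width: -0.0002
finger_force: 0.0
```

Emit:
{"api": "move_arm", "payload": {"rows": [[[-0.37,0.15,0],0,0],[[-0.37,0.15,0],0,0],[[-0.18,0.08,0],0,0],[[-0.18,0.08,0],0,0],[[0,0,0],0,0],[[0,0,0],0,0]]}}

```text
clock: 21.4
tool_pos: [0.6077, -0.0407, 0.0944]
ee_rot: [[-0.923, 0.385, 0.0], [0.385, 0.923, -0.0], [-0.0, 0.0, -1.0]]
ft_force: [0.4, -0.6, -0.4]
width: 0.0
finger_force: 0.0
```

Emit:
{"api": "move_arm", "payload": {"rows": [[[-0.18,0.08,0],0,0],[[-0.18,0.08,0],0,0],[[-0.18,0.08,0],0,0],[[0,0,0],0,0],[[0,0,0],0,0]]}}

```text
clock: 21.9
tool_pos: [0.6062, -0.0401, 0.0947]
ee_rot: [[-0.923, 0.385, 0.009], [0.385, 0.923, -0.003], [-0.01, 0.001, -1.0]]
ft_force: [7.2, -4.2, -4.8]
width: 0.0002
finger_force: 3.7
```

Emit:
{"api": "move_arm", "payload": {"rows": [[[-0.28,0.12,0],0,0],[[-0.18,0.08,0],0,0],[[0,0,0],0,0],[[0,0,0],0,0]]}}

```text
clock: 22.3
tool_pos: [0.6058, -0.0399, 0.0951]
ee_rot: [[-0.923, 0.385, 0.019], [0.385, 0.923, -0.006], [-0.02, 0.001, -1.0]]
ft_force: [13.0, -6.0, -10.3]
width: -0.0001
finger_force: 7.1
```

Emit:
{"api": "move_arm", "payload": {"rows": [[[0.9,-0.38,0],0,0],[[0.9,-0.38,0],0,0],[[0.5,-0.2,0],0,0],[[0,0,4],0,0],[[0,0,4],0,0],[[0,0,4],0,0],[[-4,2,0],0,0],[[-4,2,0],0,0],[[-4,2,0],0,0],[[-4,2,0],0,0],[[0,0,0],0,0],[[0,0,0],0,0],[[0,0,0],0,0],[[0,0,0],0,0]]}}

```text
clock: 23.7
tool_pos: [0.4623, 0.0335, 0.2145]
ee_rot: [[-0.923, 0.385, 0.002], [0.385, 0.923, -0.0], [-0.002, 0.0, -1.0]]
ft_force: [0.6, -0.7, 0.1]
width: 0.0002
finger_force: 0.0
```

Run:
```python
from h import *
cv2.imwrite("pics/s6.png",ctrl.camera("side"))
k=6
a,b=[cv2.resize(cv2.imread(f"pics/{n}.png",0)[205:255,255:320],None,fx=k,fy=k,interpolation=cv2.INTER_CUBIC) for n in("side0","s6")]
def shift(x,y,w,h):
    r=cv2.matchTemplate(b,a[y:y+h,x:x+w],cv2.TM_CCOEFF_NORMED);_,v,_,l=cv2.minMaxLoc(r);return (l[0]-x)/k,(l[1]-y)/k,v
print("knob",shift(115,85,85,85),"tub",shift(5,125,85,80))
A,B=[cv2.imread(f"pics/{n}.png") for n in("s4","s6")]
print("lid diff",np.abs(A[240:265,290:345].astype(int)-B[240:265,290:345]).mean())
print(ctrl.get_state()["tool_pos"],ctrl.get_state()["ft_force"])
```

```text
knob (-0.16666666666666666, 0.0, 0.9681026935577393) tub (0.0, 0.0, 0.9878469705581665)
lid diff 8.351515151515152
[0.4621 0.0335 0.2143] [ 0.286   0.0108 -0.7907]
```

Run:
```python
from h import *
A,B=[cv2.imread(f"pics/{n}.png",0) for n in("s4","s6")]
r=cv2.matchTemplate(B,A[236:262,300:340],cv2.TM_CCOEFF_NORMED);_,v,_,l=cv2.minMaxLoc(r);print(l,v)
if abs(l[0]-300)<=1 and abs(l[1]-236)<=1: print(ctrl.job_done())
```

```text
(300, 236) 0.9917231202125549
the job is handed in; nothing more can be done
None
```

The box is closed and the job is handed in at about 24 s: the oblong lid is snapped home and looks level, and the latch is pushed to its stop over the lid's edge. I never touched the square lid, bottle, tub or bin, but I only compared the tub's position with the start (unmoved).

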